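# Pump the bench clamp onto a thin casing and keep it gripped

## Robot

A 6-joint arm with a two-finger parallel gripper is mounted at the origin on the work surface. World frame = base frame: x ahead of the robot, y to its left, z up, the work surface at z = 0. Lengths are in m, angles in rad, forces in N, time in s.
With the tool pointing down it reaches from about 0.35 to 0.775 m from the base axis. Payload 5.5 kg.
Tool frame: the origin (TCP) lies midway between the tips of the shut fingers; the grasp point (between the pads) lies 19 mm behind it; x points along the fingers, y is the direction in which the jaws open and shut, and the axes are right-handed (so a half turn about x gives the same grasp; the last joint's range is limited). The gripper opens to 85 mm and grips with 20 to 120 N. Pads are 22 mm wide; open, the fingers measure 114 mm over their backs; the gripper's body (76 mm by 85 mm) begins 54 mm behind the grasp point. The pads swing forward as they close: fully open they stand 13 mm farther back than shut.
Start: joints at [0.993, 0.313, 0.046, 1.304, 0, 1.431], TCP at [0.244, 0.521, 0.231] pointing down, gripper open.
Joint ranges: [-2.76, 2.76], [-0.86, 1.69], [-1.03, 1.26], [-2.2, 2.34], [-1.47, 1.5], [-3.14, 3.14]. Speed limits (rad/s): [2.57, 2.57, 3.14, 3.14, 3.14, 3.14].

## Interface

Orientations are given as a 3x3 rotation matrix whose columns are the frame's x, y, z axes.
In Python, from cell import arm gives the robot as it stands.
- The arm moves only by the shell command python3 -m crank 'ROWS' [FORCE]. ROWS is JSON, a list of rows, each an object of numbers: "jaw": the opening, from -1 (shut) to 1 (fully open); "tx", "ty", "tz": the shift along the tool's x, y, z in m; "twist": the turn about the tool's x in rad. A call has 1 to 12 rows; each row shifts and turns the commanded pose from where the row before left it, along the tool's axes as they then stand; what a row does not reach is not made up. A row lasts 1/12 s, in which the tool goes at most 41.7 mm and 7.16 degrees, less where a joint would pass 70% of its speed; a pose out of reach is approached as far as the arm can. A call with a gripper value outside its range is refused whole. The fingers move at their own pace and stop on an object; FORCE is the grip in N (left out, the last holds). Time passes only in rows, so rows that do not move let the fingers close. It gives the time, the measured TCP pose, the force and the opening at its end, in the units of the state.
- arm.read_state(): the state, without advancing time (a new reading comes with each control period).
- arm.grab_frame(name): name is "scene" or "top" or "wrist"; returns (picture, depth): 480x640x3 uint8, red, green, blue; 480x640 float32, m along the optical axis (not along the pixel's ray), 0 where there is no reading.
- arm.get_calibration(name): a dict with "vertical_fov" (degrees; the focal length in pixels is half the picture's height over the tangent of half this angle, whatever the lens; pixels are square), "cx", "cy" (the principal point, pixels), "T" (4x4, takes a point from camera to world coordinates). Camera axes: x right, y up, looking along -z (the intrinsics and any distortion apply to the point x, -y, -z); pixel columns grow to the right and rows downward; lengths in m; the calibration is good to about 2 mm. A picture is of the moment at which its call begins: read the wrist's pose just before it. get_calibration takes no time and is no camera call; for the wrist camera it gives the pose at the moment of the call.
- arm.close_job(): hands the job in, once; it reports no verdict.
The state is a dict: "time": time; "joint_positions": joint angles; "joint_velocities": joint speeds; "effort": joint torques, N m; "tcp_pos": TCP position; "eef_rot": TCP orientation; "wrist_force": force on the tool from outside, world axes, zero at the start; "wrist_torque": the same for the moment, N m; "width": finger opening in m.
Only numpy, scipy, OpenCV 4.12 (cv2) and the standard library are available. Lean on these libraries where they do the work, as an engineer would, in place of code of your own. Each camera call takes 0.05 s, during which the arm holds its last target. There are 200 camera calls.

## Task

Slide the clamp's stop along its cross track until it stands squarely in line with the jaw, behind the white casing. Then pump the two squeeze paddles together, letting them spring open between squeezes, until the jaw's sprung pad presses the casing against the stop and is pushed about half-way in, never nearly all the way, which would crush the casing. The clamp has no catch, so finish while still holding the paddles squeezed; drive the jaw only with the paddles, do not touch the jaw or the casing, and leave the other things on the bench where they are.

Things in the scene. Friction and masses are not known exactly. Their poses are not given: they have to be found in the camera images.
- stop_grip (a point): Upright black fin on the grey stop block: 14 mm thick along the cross track, 26 mm across it; its top 24 mm above this point, its foot 24 mm below. This point is the fin's middle, 84 mm above the table. Block below: 30 x 40 x 47 mm. Axes of all the clamp's points: x is the way the jaw advances (from paddles to stop), y the way the stop's joint grows, z up.
- stop (a joint): Position of the stop along its cross track (m), -0.025 to 0.11, growing along the clamp's y axis. 0 is exactly in line with the jaw. Stays where it is left; about 2.5 N of friction.
- grip_mid (a point): Fixed point of the clamp midway between the two squeeze paddles, 95 mm above the table, on the jaw's line; 275 mm behind (clamp -x) the middle of the stop's track. The housing below the paddles has its top 55 mm above the table. The paddles are pinched from above, closing along the clamp's x axis.
- paddle_rear_mid (a point): Middle of the rear paddle (farther from the jaw), an upright grey plate 12 mm thick along x, 26 mm wide, its top 124 mm and its foot 56 mm above the table; this point is 95 mm above the table. At rest the two paddles measure 66 mm over their outer faces, fully squeezed 40 mm.
- paddle_front_mid (a point): Middle of the front paddle (nearer the jaw), the same plate as the rear one.
- paddle_rear (a joint): Travel of the rear paddle (m), 0 open to 0.013 squeezed; the front one is geared to move as much the other way. A spring (4 to 5.5 N when pinched) opens them. Squeezing drives the jaw by a ratchet: after up to 6 mm lost motion it advances as much as the gap between the paddles closes (24 mm a full pump after the first); opening leaves the jaw where it is while it presses on nothing.
- jaw (a joint): Advance of the jaw along its bar (m), 0 to 0.10, growing towards the stop. Held by only 2 N of friction: once it presses on the casing, letting the paddles go lets it spring back until the pad is pushed in less than 1.5 mm. Its grey block is 16 x 44 x 46 mm, its top 60 mm above the table.
- pad (a joint): How far the sprung pad is pushed into the jaw (m): 0 out, 0.020 fully in, half-way is 0.010. It takes 1 N to start and 0.6 N more for every mm (7 N half-way in).
- pad_face (a point): Centre of the front face of the pad, a rubber disc 32 mm across and 8 mm thick on a steel plunger in front of the jaw block (20 mm of plunger shows when it is out), 38 mm above the table.
- casing_mid (a point): Centre of the casing, a thin white plastic box open at the top, 60 mm long (its x, along the jaw's way), 56 mm wide, 50 mm high, walls 3 mm, standing loose on the clamp's base 12 mm above the table; this point is half-way up. The face of the stop is 15 mm from stop_grip on the jaw side, in line 3 to 10 mm clear of the casing at the start.
- casing: The same casing; origin at the centre of its underside.
- tamper: Steel tamper, 58 mm across, 84 mm tall, standing beside the clamp; origin under its foot. Leave alone.
- dose_cup: Small metal cup, 58 mm across, 50 mm tall, standing beside the clamp; origin under its foot. Leave alone.
- portafilter: Filter holder with a wooden handle, 205 mm long, 31 mm tall, lying beyond the clamp; origin under its round head. Leave alone.
- jug: Steel jug, 84 mm across, 100 mm tall. Leave alone.
- driver: Screwdriver lying beyond the clamp. Leave alone.
- screw_bin: Low blue bin, 110 x 160 x 60 mm. Leave alone.
- cleaner: Grey jar, 60 mm across, 130 mm tall. Leave alone.

How it is judged:
On the way, in this order (a step that is already met when the one before it is completed fails the run):
1. the stop is in line with the jaw (within 6 mm) before the pad presses (value of joint stop between -0.006 and 0.006 m and value of joint pad below 0.0015 m), for 0.2 s.
2. the paddles are squeezed and the pad begins to press the casing (value of joint stop between -0.006 and 0.006 m and contact force between pad and casing above 0.5 N and contact force between the fingers and paddle_rear above 1 N), for 0.1 s.
At the end, for the whole second after the job is handed in: Fingers still squeeze the paddles (over 2 N, rear one at least 1 mm in), stop within 6 mm of the jaw's line, pad pushed in 5 to 15 mm of its 20 and pressing the casing with 2.5 to 14 N against the stop (over 1.5 N), casing upright and still (value of joint stop between -0.006 and 0.006 m and value of joint pad between 0.005 and 0.015 m and contact force between pad and casing between 2.5 and 14 N and contact force between stop and casing above 1.5 N and value of joint paddle_rear above 0.001 m and contact force between the fingers and paddle_rear above 2 N and angle between casing's own z axis and vertical below 0.12 rad and linear speed of casing below 0.02 m/s and horizontal distance between casing_mid and pad_face below 0.042 m); the arm keeps its last pose, push and grip.
It fails at once if the pad is pushed in more than 17.5 mm: the casing is crushed (value of joint pad above 0.0175 m).
It fails at once if the robot touches the jaw or its pad (contact force between the arm and jaw above 1 N).
It fails at once if the fingers touch the jaw or its pad (contact force between the fingers and jaw above 1 N).
It fails at once if the robot touches the casing (contact force between any of the arm, the fingers and casing above 1 N).
It fails at once if another thing on the bench is moved more than 30 mm (distance of any of tamper, dose_cup, portafilter, jug, driver, screw_bin, cleaner from where it was at the start of the episode above 0.03 m).
It also fails if it takes over 61 s, if anything falls off the work surface, if the arm or the gripper's body presses on something with over 40 N, if the wrist force passes 120 N, or if a joint passes its speed limit or range.

## Working session

There is one attempt and no reset: what is moved stays moved. The work goes in short steps, Python scripts to look and compute and a shell command to move; the robot and the scene stay as the last step left them, time stands still between calls to the robot, and variables do not carry over. Pictures are saved under pics/ and viewed, about 8 in all and at most 12, crops included, and the job is handed in when it is done.

```bash
mkdir -p pics; ls; python3 - <<'E'
from cell import arm
import cv2,numpy as np
s=arm.read_state();print({k:np.round(v,3).tolist() for k,v in s.items()})
for n in("top","scene"):
    c=arm.get_calibration(n);print(n,{k:np.round(v,4).tolist() for k,v in c.items()})
    p,d=arm.grab_frame(n);cv2.imwrite(f"pics/{n}0.png",p[:,:,::-1]);np.savez(f"pics/{n}0.npz",p=p,d=d,**{k:c[k] for k in("vertical_fov","cx","cy","T")})
    print(d.min(),d.max(),(d==0).mean())
E
```

```text
pics
{'time': 0.0, 'joint_positions': [0.993, 0.314, 0.045, 1.304, -0.0, 1.431], 'joint_velocities': [-0.002, -0.001, -0.0, 0.002, 0.002, 0.002], 'effort': [-0.0, -48.064, 29.853, 0.02, -0.0, -0.0], 'tcp_pos': [0.243, 0.52, 0.23], 'eef_rot': [[-0.001, 0.424, 0.906], [-0.002, 0.906, -0.424], [-1.0, -0.002, -0.0]], 'wrist_force': [-0.121, -0.246, 0.234], 'wrist_torque': [-0.014, 0.033, 0.004], 'width': 0.086}
top {'vertical_fov': 50.0104, 'cx': 322.3142, 'cy': 236.8828, 'T': [[0.0111, 0.9955, -0.0945, 0.5146], [-0.9999, 0.0106, -0.0057, 0.1177], [-0.0047, 0.0945, 0.9955, 0.9778], [0.0, 0.0, 0.0, 1.0]]}
0.0 1.8335011 0.004095052083333333
scene {'vertical_fov': 52.307, 'cx': 325.6461, 'cy': 249.3508, 'T': [[-0.6608, -0.4203, 0.6218, 1.1329], [0.7503, -0.3922, 0.5322, 0.5791], [0.0202, 0.8182, 0.5746, 0.5575], [0.0, 0.0, 0.0, 1.0]]}
0.0 3.562992 0.003942057291666667
```

View pics/top0.png

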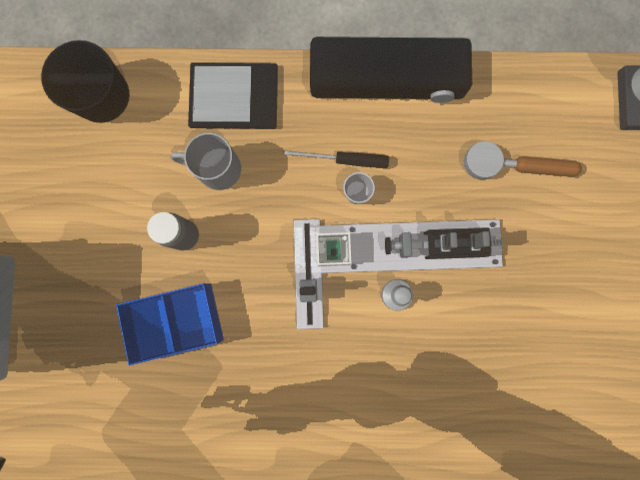

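View pics/scene0.png

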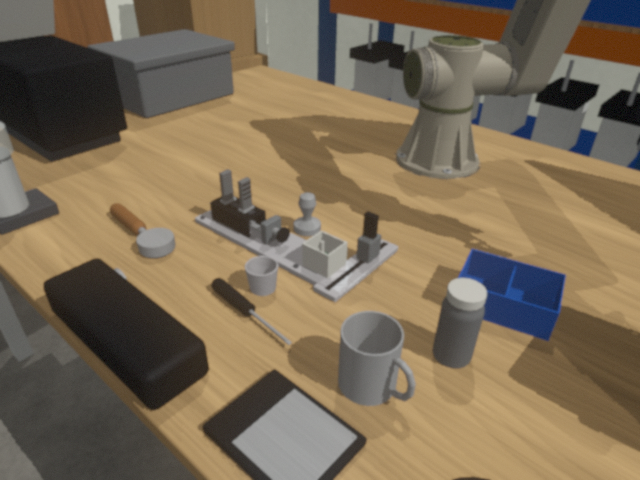

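Top view: clamp runs with its jaw toward image left (world +y). The stop fin is at about (308,290), casing (334,249), jaw (405,245), paddles (450,240) and (480,240), tamper (398,295). I'll locate them with the depth cloud.

```bash
cat > h.py <<'E'
import numpy as np
def cloud(d,c):
    f=240/np.tan(np.radians(float(c["vertical_fov"]))/2);v,u=np.mgrid[:480,:640]
    P=np.stack([(u-c["cx"])/f*d,-(v-c["cy"])/f*d,-d],-1);T=np.array(c["T"])
    W=P@T[:3,:3].T+T[:3,3];W[d==0]=np.nan;return W
E
python3 - <<'E'
import numpy as np,cv2
from h import cloud
for n in("top","scene"):
    z=np.load(f"pics/{n}0.npz");W=cloud(z["d"],z);Z=W[...,2]
    print(n,"table",np.nanmedian(W[380:400,300:400,2]) if n=="top" else np.nanmedian(W[300:320,420:430,2]))
    R=(W[...,0]>.35)&(W[...,0]<.65)&(W[...,1]>-.25)&(W[...,1]<.2)
    for lo,hi,nm in((.112,.135,"paddles"),(.098,.111,"fin"),(.055,.075,"mid"),(.075,.092,"tamper")):
        m=(R&(Z>lo)&(Z<hi)).astype(np.uint8);k,l,st,ce=cv2.connectedComponentsWithStats(m)
        for i in range(1,k):
            if st[i,4]>15:
                q=W[l==i];print(nm,st[i,4],ce[i].round(),"mean",q.mean(0).round(4),"min",np.percentile(q,3,0).round(3),"max",np.percentile(q,97,0).round(3))
    if n=="top":
        m=(R&(Z>.004)&(Z<.03)).astype(np.uint8);m2=cv2.morphologyEx(m,cv2.MORPH_OPEN,np.ones((3,3)))
        p=z["p"].astype(int);
        # clamp base outline
        for x in ("long",):
            q=W[(m2>0)&(W[...,1]<.08)&(W[...,1]>-.2)]
            print(len(q),cv2.minAreaRect(q[:,:2].astype(np.float32)))
E
```

```text
top table -0.0005437255875388458
paddles 135 [485. 238.] mean [ 0.5965 -0.1489  0.1217] min [ 0.585 -0.155  0.114] max [ 0.609 -0.144  0.126]
paddles 131 [453. 239.] mean [ 0.5938 -0.0953  0.1221] min [ 0.582 -0.102  0.115] max [ 0.606 -0.09   0.126]
fin 28 [448. 240.] mean [ 0.5939 -0.0907  0.1049] min [ 0.582 -0.093  0.099] max [ 0.605 -0.09   0.11 ]
fin 36 [480. 240.] mean [ 0.5958 -0.1448  0.1043] min [ 0.585 -0.146  0.098] max [ 0.608 -0.144  0.11 ]
fin 124 [307. 290.] mean [0.5067 0.1473 0.107 ] min [0.5   0.136 0.103] max [0.514 0.159 0.11 ]
mid 235 [468. 241.] mean [ 0.5969 -0.1378  0.0589] min [ 0.581 -0.159  0.055] max [ 0.617 -0.119  0.072]
mid 226 [334. 248.] mean [0.5825 0.1023 0.0615] min [0.553 0.073 0.057] max [0.61  0.132 0.065]
mid 214 [407. 243.] mean [ 0.5916 -0.0283  0.0592] min [ 0.571 -0.036  0.056] max [ 0.612 -0.021  0.063]
mid 213 [441. 245.] mean [ 0.5903 -0.0886  0.0589] min [ 0.575 -0.115  0.055] max [ 0.609 -0.07   0.07 ]
mid 256 [308. 290.] mean [0.5071 0.1469 0.0592] min [0.487 0.133 0.056] max [0.526 0.162 0.062]
mid 79 [396. 295.] mean [ 0.4999 -0.00
[... 1383 characters left out ...]
.] mean [ 0.5916 -0.0276  0.0573] min [ 0.57  -0.035  0.055] max [ 0.611 -0.02   0.059]
mid 211 [369. 237.] mean [0.5115 0.151  0.0617] min [0.49  0.136 0.055] max [0.524 0.162 0.073]
mid 299 [324. 244.] mean [0.5814 0.1037 0.0584] min [0.552 0.073 0.055] max [0.609 0.133 0.061]
tamper 94 [227. 189.] mean [ 0.5982 -0.1467  0.0839] min [ 0.584 -0.154  0.076] max [ 0.608 -0.143  0.092]
tamper 92 [245. 198.] mean [ 0.5965 -0.0929  0.0837] min [ 0.582 -0.099  0.076] max [ 0.607 -0.09   0.091]
tamper 100 [307. 197.] mean [ 0.5017 -0.0147  0.0786] min [ 0.488 -0.029  0.076] max [ 0.513 -0.002  0.082]
tamper 124 [370. 226.] mean [0.5101 0.1502 0.0832] min [0.501 0.136 0.075] max [0.514 0.16  0.092]
```

The points match the given sizes: paddles 54 mm apart between centres, and the fin lies on the track line. The clamp axis is about (-0.049, 0.999), grip_mid about (0.5955,-0.1225), and the stop reads about +0.075. I'll turn the tool and go above the fin.

```bash
python3 -m crank '[{"jaw":1,"ty":-0.0188,"tz":0.0331},{"ty":-0.0188,"tz":0.0331},{"ty":-0.0188,"tz":0.0331},{"ty":-0.0188,"tz":0.0331},{"ty":-0.0188,"tz":0.0331},{"ty":-0.0188,"tz":0.0331},{"ty":-0.0188,"tz":0.0331},{"ty":-0.0188,"tz":0.0331},{"ty":-0.0188,"tz":0.0331},{"ty":-0.0188,"tz":0.0331},{"ty":-0.0188,"tz":0.0331},{"ty":-0.0188,"tz":0.0331}]' 25
python3 -m crank '[{"twist":0.12},{"twist":0.12},{"twist":0.12},{"twist":0.12},{"twist":0.12},{"twist":0.12},{"twist":0.12},{"twist":0.12},{"twist":0.12},{"jaw":0},{"jaw":0}]'
python3 - <<'E'
from cell import arm
import numpy as np
s=arm.read_state();print(s["joint_positions"],np.round(s["tcp_pos"],4),np.round(s["eef_rot"],3),s["width"])
E
```

```text
[ 9.93393990e-01  3.13934093e-01  4.51155724e-02  1.30357338e+00
 -3.82161447e-05  1.43116368e+00] [0.2436 0.5204 0.2305] [[-0.001  0.424  0.906]
 [-0.001  0.906 -0.424]
 [-1.    -0.002 -0.   ]] 0.08542125791492079validation failed for argument at $[0]...
validation failed for argument at $[0]...
```

```bash
python3 -m crank --help 2>&1 | head -20; python3 -m crank '[{"jaw":1,"tx":0,"ty":-0.0188,"tz":0.0331,"twist":0}]' 25
```

```text
invalid input: not JSON, or not a number
time: 0.18
tcp_pos: [0.2635, 0.4928, 0.2303]
eef_rot: [[-0.002, 0.419, 0.908], [0.002, 0.908, -0.419], [-1.0, 0.001, -0.002]]
wrist_force: [1.8, -0.5, 0.7]
width: 0.0853
```

All five fields are required in every row.

```bash
python3 -m crank '[{"jaw":1,"tx":0,"ty":-0.0188,"tz":0.0331,"twist":0},{"jaw":1,"tx":0,"ty":-0.0188,"tz":0.0331,"twist":0},{"jaw":1,"tx":0,"ty":-0.0188,"tz":0.0331,"twist":0},{"jaw":1,"tx":0,"ty":-0.0188,"tz":0.0331,"twist":0},{"jaw":1,"tx":0,"ty":-0.0188,"tz":0.0331,"twist":0},{"jaw":1,"tx":0,"ty":-0.0188,"tz":0.0331,"twist":0},{"jaw":1,"tx":0,"ty":-0.0188,"tz":0.0331,"twist":0},{"jaw":1,"tx":0,"ty":-0.0188,"tz":0.0331,"twist":0},{"jaw":1,"tx":0,"ty":-0.0188,"tz":0.0331,"twist":0},{"jaw":1,"tx":0,"ty":-0.0188,"tz":0.0331,"twist":0},{"jaw":1,"tx":0,"ty":-0.0188,"tz":0.0331,"twist":0}]'
python3 -m crank '[{"jaw":1,"tx":0,"ty":0,"tz":0,"twist":0.12},{"jaw":1,"tx":0,"ty":0,"tz":0,"twist":0.12},{"jaw":1,"tx":0,"ty":0,"tz":0,"twist":0.12},{"jaw":1,"tx":0,"ty":0,"tz":0,"twist":0.12},{"jaw":1,"tx":0,"ty":0,"tz":0,"twist":0.12},{"jaw":1,"tx":0,"ty":0,"tz":0,"twist":0.12},{"jaw":1,"tx":0,"ty":0,"tz":0,"twist":0.12},{"jaw":1,"tx":0,"ty":0,"tz":0,"twist":0.12},{"jaw":1,"tx":0,"ty":0,"tz":0,"twist":0.12},{"jaw":0,"tx":0,"ty":0,"tz":0,"twist":0},{"jaw":0,"tx":0,"ty":0,"tz":0,"twist":0}]'
python3 - <<'E'
from cell import arm
import numpy as np
s=arm.read_state();print(s["joint_positions"],np.round(s["tcp_pos"],4),np.round(s["eef_rot"],3),s["width"])
E
```

```text
time: 1.1
tcp_pos: [0.5084, 0.1463, 0.231]
eef_rot: [[-0.001, 0.424, 0.906], [0.0, 0.906, -0.424], [-1.0, -0.0, -0.001]]
wrist_force: [0.9, 0.4, -1.3]
width: 0.0855
time: 2.02
tcp_pos: [0.5076, 0.1481, 0.231]
eef_rot: [[-0.001, 0.998, 0.056], [-0.0, 0.056, -0.998], [-1.0, -0.001, -0.0]]
wrist_force: [0.1, -0.1, -0.7]
width: 0.0641
[ 1.31902019e-01  2.24130805e-01 -7.38212724e-02  1.27355061e+00
  6.85498881e-05  1.64633392e+00] [0.5076 0.1481 0.231 ] [[-0.001  0.998  0.056]
 [-0.     0.056 -0.998]
 [-1.    -0.001 -0.   ]] 0.06412559272359045
```

```bash
python3 -m crank '[{"jaw":0,"tx":0.027,"ty":0,"tz":0,"twist":0},{"jaw":0,"tx":0.027,"ty":0,"tz":0,"twist":0},{"jaw":0,"tx":0.027,"ty":0,"tz":0,"twist":0},{"jaw":0,"tx":0.027,"ty":0,"tz":0,"twist":0},{"jaw":0,"tx":0.027,"ty":0,"tz":0,"twist":0},{"jaw":0,"tx":0.025,"ty":0,"tz":0,"twist":0},{"jaw":-1,"tx":0,"ty":0,"tz":0,"twist":0},{"jaw":-1,"tx":0,"ty":0,"tz":0,"twist":0},{"jaw":-1,"tx":0,"ty":0,"tz":0,"twist":0},{"jaw":-1,"tx":0,"ty":0,"tz":0,"twist":0},{"jaw":-1,"tx":0,"ty":0,"tz":0,"twist":0},{"jaw":-1,"tx":0,"ty":0,"tz":0,"twist":0}]' 25
python3 -m crank '[{"jaw":-1,"tx":0,"ty":0,"tz":0,"twist":0},{"jaw":-1,"tx":0,"ty":0,"tz":0,"twist":0},{"jaw":-1,"tx":0,"ty":0,"tz":0,"twist":0},{"jaw":-1,"tx":0,"ty":0,"tz":0,"twist":0}]' 25
```

```text
time: 3.02
tcp_pos: [0.5072, 0.148, 0.0713]
eef_rot: [[-0.001, 0.999, 0.053], [-0.0, 0.053, -0.999], [-1.0, -0.001, -0.0]]
wrist_force: [-2.0, 0.5, -10.9]
width: 0.0133
time: 3.35
tcp_pos: [0.5076, 0.1481, 0.0713]
eef_rot: [[-0.0, 0.999, 0.053], [-0.0, 0.053, -0.999], [-1.0, -0.0, 0.0]]
wrist_force: [-3.3, -1.0, -9.5]
width: 0.0138
```

```bash
python3 -m crank '[{"jaw":-1,"tx":0,"ty":0.0075,"tz":0,"twist":0},{"jaw":-1,"tx":0,"ty":0.0075,"tz":0,"twist":0},{"jaw":-1,"tx":0,"ty":0.0075,"tz":0,"twist":0},{"jaw":-1,"tx":0,"ty":0.0075,"tz":0,"twist":0},{"jaw":-1,"tx":0,"ty":0.0075,"tz":0,"twist":0},{"jaw":-1,"tx":0,"ty":0.0075,"tz":0,"twist":0},{"jaw":-1,"tx":0,"ty":0.0075,"tz":0,"twist":0},{"jaw":-1,"tx":0,"ty":0.0075,"tz":0,"twist":0},{"jaw":-1,"tx":0,"ty":0.0075,"tz":0,"twist":0},{"jaw":-1,"tx":0,"ty":0.0075,"tz":0,"twist":0},{"jaw":-1,"tx":0,"ty":0,"tz":0,"twist":0},{"jaw":-1,"tx":0,"ty":0,"tz":0,"twist":0}]'
python3 - <<'E'
# clamp axis from the base edges in the first top view: track plate's and long plate's end/side edges
import numpy as np
from h import cloud
z=np.load("pics/top0.npz");W=cloud(z["d"],z);X,Y,Z=W[...,0],W[...,1],W[...,2]
q=W[(Z>.006)&(Z<.02)&(X>.42)&(X<.66)&(Y>-.2)&(Y<.2)]
xs=[];xl=[]
for y in np.arange(-.18,.08,.01):
    s=q[(abs(q[:,1]-y)<.005)&(q[:,0]>.53)]
    if len(s)>5:xs.append((y,s[:,0].max()));xl.append((y,s[:,0].min()))
xs,xl=map(np.array,(xs,xl));print(np.polyfit(*xs.T,1),np.polyfit(*xl.T,1));print(xs.round(3).tolist(),xl.round(3).tolist())
E
```

```text
time: 4.35
tcp_pos: [0.5849, 0.1516, 0.0713]
eef_rot: [[0.003, 0.999, 0.052], [-0.001, 0.052, -0.999], [-1.0, 0.003, 0.001]]
wrist_force: [2.6, -4.5, -10.7]
width: 0.0136
[-0.04534161  0.63457027] [-0.04230365  0.54573216]
[[-0.18, 0.642], [-0.17, 0.642], [-0.16, 0.642], [-0.15, 0.642], [-0.14, 0.641], [-0.13, 0.642], [-0.12, 0.639], [-0.11, 0.639], [-0.1, 0.639], [-0.09, 0.639], [-0.08, 0.639], [-0.07, 0.637], [-0.06, 0.637], [-0.05, 0.637], [-0.04, 0.636], [-0.03, 0.636], [-0.02, 0.636], [-0.01, 0.635], [0.0, 0.634], [0.01, 0.634], [0.02, 0.634], [0.03, 0.634], [0.04, 0.632], [0.05, 0.632], [0.06, 0.632], [0.07, 0.632]] [[-0.18, 0.555], [-0.17, 0.553], [-0.16, 0.553], [-0.15, 0.552], [-0.14, 0.552], [-0.13, 0.552], [-0.12, 0.545], [-0.11, 0.55], [-0.1, 0.55], [-0.09, 0.55], [-0.08, 0.55], [-0.07, 0.55], [-0.06, 0.548], [-0.05, 0.548], [-0.04, 0.548], [-0.03, 0.547], [-0.02, 0.547], [-0.01, 0.547], [0.0, 0.545], [0.01, 0.545], [0.02, 0.545], [0.03, 0.545], [0.04, 0.545], [0.05, 0.543], [0.06, 0.543], [0.07, 0.543]]
```

```bash
python3 -m crank '[{"jaw":0,"tx":0,"ty":-0.0015,"tz":0,"twist":0},{"jaw":0,"tx":0,"ty":0,"tz":0,"twist":0},{"jaw":0,"tx":0,"ty":0,"tz":0,"twist":0},{"jaw":0,"tx":0,"ty":0,"tz":0,"twist":0},{"jaw":0,"tx":-0.03,"ty":0,"tz":0,"twist":0},{"jaw":0,"tx":-0.03,"ty":0,"tz":0,"twist":0},{"jaw":0,"tx":-0.03,"ty":0,"tz":0,"twist":0},{"jaw":0,"tx":-0.03,"ty":0,"tz":0,"twist":0},{"jaw":0,"tx":-0.03,"ty":-0.03,"tz":0,"twist":0},{"jaw":0,"tx":-0.02,"ty":-0.03,"tz":0,"twist":0},{"jaw":0,"tx":0,"ty":-0.03,"tz":0,"twist":0},{"jaw":0,"tx":0,"ty":-0.03,"tz":0,"twist":0}]'
python3 - <<'E'
from cell import arm
import numpy as np,cv2
from h import cloud
for n in("scene","top","wrist"):
    c=arm.get_calibration(n);p,d=arm.grab_frame(n)
    W=cloud(d,c);X,Y,Z=np.moveaxis(W,-1,0)
    cv2.imwrite(f"pics/{n}1.png",p[:,:,::-1])
    m=(X>.54)&(X<.63)&(Y>.13)&(Y<.18)&(Z>.098)&(Z<.112);q=W[m]
    if len(q)>10: print(n,len(q),q.mean(0).round(4),np.percentile(q,3,0).round(4),np.percentile(q,97,0).round(4))
    m=(X>.53)&(X<.63)&(Y>.05)&(Y<.17)&(Z>.056)&(Z<.066);q=W[m];print(" z.06",len(q),np.percentile(q,3,0).round(4),np.percentile(q,97,0).round(4))
E
```

```text
time: 5.35
tcp_pos: [0.4622, 0.1461, 0.2433]
eef_rot: [[0.006, 0.999, 0.053], [0.001, 0.053, -0.999], [-1.0, 0.006, -0.001]]
wrist_force: [0.1, -0.2, 0.9]
width: 0.0425
scene 115 [0.5881 0.1533 0.1035] [0.5809 0.1406 0.0984] [0.5934 0.1636 0.1068]
 z.06 361 [0.5542 0.0729 0.0562] [0.6084 0.1641 0.0639]
top 126 [0.5869 0.1513 0.1071] [0.5802 0.1385 0.1017] [0.5934 0.164  0.1108]
 z.06 434 [0.5548 0.0734 0.0566] [0.6089 0.163  0.0638]
wrist 709 [0.5837 0.1519 0.1056] [0.5782 0.1395 0.0992] [0.5911 0.1635 0.1082]
 z.06 1839 [0.5517 0.0728 0.0565] [0.6073 0.1648 0.063 ]
```

View pics/wrist1.png

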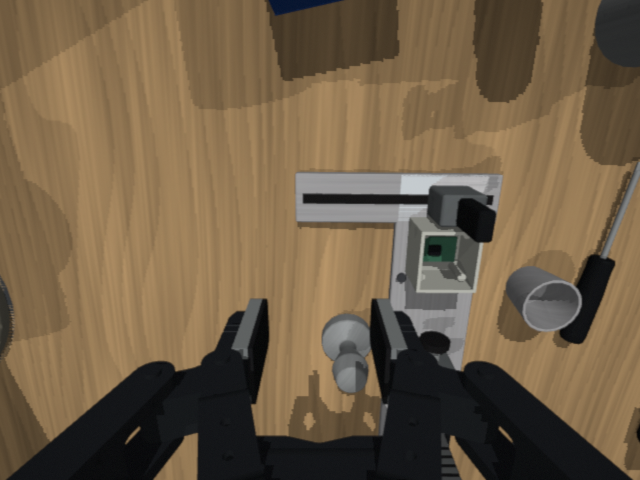

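The wrist view shows the stop block (460,205) with its fin just behind the casing (447,262). The top camera puts the fin at x=0.5869, but the jaw line there is about 0.583, so it overshot by 3–4 mm. I'll regrip at 0.583 to centre it.

```bash
python3 -m crank '[{"jaw":0,"tx":0,"ty":0.03,"tz":0,"twist":0},{"jaw":0,"tx":0,"ty":0.03,"tz":0,"twist":0},{"jaw":0,"tx":0,"ty":0.03,"tz":0,"twist":0},{"jaw":0,"tx":0,"ty":0.03,"tz":0,"twist":0},{"jaw":0,"tx":0,"ty":0,"tz":0,"twist":0},{"jaw":0,"tx":0,"ty":0,"tz":0,"twist":0}]'
```

```text
time: 6.0
tcp_pos: [0.5838, 0.152, 0.2395]
eef_rot: [[-0.001, 0.999, 0.053], [0.0, 0.053, -0.999], [-1.0, -0.001, -0.0]]
wrist_force: [1.0, 0.1, -0.2]
width: 0.0427
```

```bash
python3 -m crank '[{"jaw":0,"tx":0.035,"ty":-0.001,"tz":0,"twist":0},{"jaw":0,"tx":0.035,"ty":0,"tz":0,"twist":0},{"jaw":0,"tx":0.035,"ty":0,"tz":0,"twist":0},{"jaw":0,"tx":0.035,"ty":0,"tz":0,"twist":0},{"jaw":0,"tx":0.026,"ty":0,"tz":0,"twist":0},{"jaw":0,"tx":0,"ty":0,"tz":0,"twist":0},{"jaw":-1,"tx":0,"ty":0,"tz":0,"twist":0},{"jaw":-1,"tx":0,"ty":0,"tz":0,"twist":0},{"jaw":-1,"tx":0,"ty":0,"tz":0,"twist":0},{"jaw":-1,"tx":0,"ty":0,"tz":0,"twist":0},{"jaw":-1,"tx":0,"ty":0,"tz":0,"twist":0},{"jaw":-1,"tx":0,"ty":0,"tz":0,"twist":0}]'
python3 -m crank '[{"jaw":-1,"tx":0,"ty":0,"tz":0,"twist":0},{"jaw":-1,"tx":0,"ty":0,"tz":0,"twist":0},{"jaw":-1,"tx":0,"ty":0,"tz":0,"twist":0}]'
```

```text
time: 7.0
tcp_pos: [0.5828, 0.1523, 0.0774]
eef_rot: [[0.005, 0.999, 0.053], [0.001, 0.053, -0.999], [-1.0, 0.005, -0.001]]
wrist_force: [0.3, 0.4, 6.7]
width: 0.0138
time: 7.25
tcp_pos: [0.5828, 0.1523, 0.0774]
eef_rot: [[0.005, 0.999, 0.053], [0.001, 0.053, -0.999], [-1.0, 0.005, -0.001]]
wrist_force: [0.7, 0.2, 6.7]
width: 0.014
```

```bash
python3 -m crank '[{"jaw":0,"tx":0,"ty":0,"tz":0,"twist":0},{"jaw":0,"tx":0,"ty":0,"tz":0,"twist":0},{"jaw":0,"tx":0,"ty":0,"tz":0,"twist":0},{"jaw":0,"tx":0,"ty":0,"tz":0,"twist":0},{"jaw":0,"tx":-0.035,"ty":0,"tz":0,"twist":0},{"jaw":0,"tx":-0.035,"ty":0,"tz":0,"twist":0},{"jaw":0,"tx":-0.035,"ty":0,"tz":0,"twist":0},{"jaw":0,"tx":-0.035,"ty":0,"tz":0,"twist":0},{"jaw":0.9,"tx":-0.02,"ty":-0.03,"tz":0.03,"twist":0},{"jaw":0.9,"tx":0,"ty":-0.03,"tz":0.03,"twist":0},{"jaw":0.9,"tx":0,"ty":-0.03,"tz":0.03,"twist":0},{"jaw":0.9,"tx":0,"ty":-0.02,"tz":0.03,"twist":0}]'
python3 -m crank '[{"jaw":0.9,"tx":0,"ty":0,"tz":0.024,"twist":-0.12},{"jaw":0.9,"tx":0,"ty":0,"tz":0.022,"twist":-0.12},{"jaw":0.9,"tx":0,"ty":0,"tz":0.02,"twist":-0.12},{"jaw":0.9,"tx":0,"ty":0,"tz":0.02,"twist":-0.12},{"jaw":0.9,"tx":0,"ty":0,"tz":0,"twist":-0.12},{"jaw":0.9,"tx":0,"ty":0,"tz":0,"twist":-0.12},{"jaw":0.9,"tx":0,"ty":0,"tz":0,"twist":-0.12},{"jaw":0.9,"tx":0,"ty":0,"tz":0,"twist":-0.12},{"jaw":0.9,"tx":0,"ty":0,"tz":0,"twist":-0.12},{"jaw":0.9,"tx":0,"ty":0,"tz":0,"twist":-0.12},{"jaw":0.9,"tx":0,"ty":0,"tz":0,"twist":-0.12},{"jaw":0.9,"tx":0,"ty":0,"tz":0,"twist":-0.12}]'
python3 -m crank '[{"jaw":0.9,"tx":0,"ty":0,"tz":0,"twist":-0.12},{"jaw":0.9,"tx":0,"ty":0,"tz":0,"twist":0}]'
python3 - <<'E'
from cell import arm
import numpy as np,cv2
from h import cloud
for n in("scene","top"):
    c=arm.get_calibration(n);p,d=arm.grab_frame(n)
    W=cloud(d,c);X,Y,Z=np.moveaxis(W,-1,0)
    cv2.imwrite(f"pics/{n}2.png",p[:,:,::-1])
    m=(X>.54)&(X<.63)&(Y>.13)&(Y<.18)&(Z>.098)&(Z<.112);q=W[m]
    if len(q)>10: print(n,len(q),q.mean(0).round(4),np.percentile(q,3,0).round(4),np.percentile(q,97,0).round(4))
E
```

```text
time: 8.25
tcp_pos: [0.4791, 0.0304, 0.2328]
eef_rot: [[-0.0, 0.999, 0.054], [-0.0, 0.054, -0.999], [-1.0, -0.0, 0.0]]
wrist_force: [1.0, 0.1, -1.0]
width: 0.0811
time: 9.25
tcp_pos: [0.5001, -0.0521, 0.2323]
eef_rot: [[-0.001, 0.072, 0.997], [0.0, 0.997, -0.072], [-1.0, 0.0, -0.001]]
wrist_force: [0.7, -0.5, -0.1]
width: 0.081
time: 9.42
tcp_pos: [0.5002, -0.0521, 0.2323]
eef_rot: [[-0.0, -0.045, 0.999], [0.0, 0.999, 0.045], [-1.0, 0.0, -0.0]]
wrist_force: [-0.2, -0.0, 1.1]
width: 0.0811
scene 113 [0.5858 0.1527 0.1037] [0.5783 0.1401 0.0983] [0.591  0.1637 0.1069]
top 135 [0.5849 0.151  0.1067] [0.578  0.1385 0.102 ] [0.5917 0.1638 0.11  ]
```

Stop now reads within about 2 mm of the jaw line in both cameras. Next I move over the paddles.

```bash
python3 -m crank '[{"jaw":1,"tx":0,"ty":-0.0248,"tz":0.0306,"twist":0},{"jaw":1,"tx":0,"ty":-0.0248,"tz":0.0306,"twist":0},{"jaw":1,"tx":0,"ty":-0.0248,"tz":0.0306,"twist":0},{"jaw":1,"tx":0,"ty":0,"tz":0,"twist":0},{"jaw":1,"tx":0,"ty":0,"tz":0,"twist":0}]' 30
python3 - <<'E'
from cell import arm
import numpy as np,cv2
from h import cloud
n="wrist";c=arm.get_calibration(n);p,d=arm.grab_frame(n);cv2.imwrite("pics/wrist2.png",p[:,:,::-1])
W=cloud(d,c);X,Y,Z=np.moveaxis(W,-1,0)
for a,b in((-.175,-.1225),(-.1225,-.07)):
    q=W[(X>.56)&(X<.63)&(Y>a)&(Y<b)&(Z>.117)&(Z<.13)];print(len(q),q.mean(0).round(4) if len(q) else "")
print(arm.read_state()["joint_positions"])
E
```

```text
time: 9.93
tcp_pos: [0.5961, -0.1239, 0.2305]
eef_rot: [[-0.002, -0.038, 0.999], [0.001, 0.999, 0.038], [-1.0, 0.001, -0.002]]
wrist_force: [-0.1, 0.5, -0.3]
width: 0.0852
621 [ 0.5943 -0.1514  0.1225]
616 [ 0.5917 -0.0982  0.1225]
[-3.35827024e-01  3.80139456e-01  1.41489281e-01  1.33475677e+00
  2.40927800e-04 -3.75189499e-01]
```

View pics/wrist2.png

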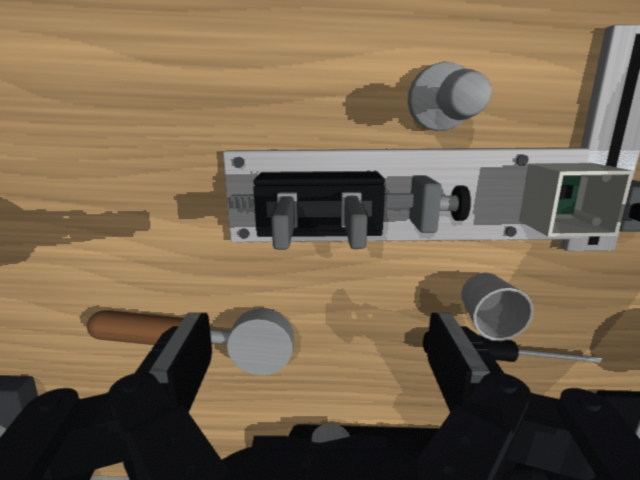

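Wrist view: paddles at (284,220) and (355,220), jaw (427,205) with its black pad (460,203), a clear gap to the casing (575,200). The TCP is centred within about 1 mm, so I descend.

```bash
python3 -m crank '[{"jaw":1,"tx":0.03,"ty":0,"tz":-0.001,"twist":0},{"jaw":1,"tx":0.03,"ty":0.0005,"tz":0,"twist":0},{"jaw":1,"tx":0.03,"ty":0,"tz":0,"twist":0},{"jaw":1,"tx":0.03,"ty":0,"tz":0,"twist":0},{"jaw":1,"tx":0.02,"ty":0,"tz":0,"twist":0},{"jaw":1,"tx":0.0145,"ty":0,"tz":0,"twist":0},{"jaw":1,"tx":0,"ty":0,"tz":0,"twist":0},{"jaw":1,"tx":0,"ty":0,"tz":0,"twist":0}]' 30
python3 -m crank '[{"jaw":-0.2,"tx":0,"ty":0,"tz":0,"twist":0},{"jaw":-0.2,"tx":0,"ty":0,"tz":0,"twist":0},{"jaw":-0.2,"tx":0,"ty":0,"tz":0,"twist":0},{"jaw":-0.2,"tx":0,"ty":0,"tz":0,"twist":0},{"jaw":-0.2,"tx":0,"ty":0,"tz":0,"twist":0},{"jaw":-0.2,"tx":0,"ty":0,"tz":0,"twist":0}]' 30
cat > look.py <<'E'
from cell import arm
import numpy as np,cv2,sys
from h import cloud
s=arm.read_state();print("t",s["time"],"w",round(s["width"],4),np.round(s["tcp_pos"],4),np.round(s["wrist_force"],1))
for n in("scene","top"):
    c=arm.get_calibration(n);p,d=arm.grab_frame(n);cv2.imwrite(f"pics/{n}_{sys.argv[1]}.png",p[:,:,::-1])
    W=cloud(d,c);X,Y,Z=np.moveaxis(W,-1,0);u=np.array([-.045,.999]);s_=(X-.5953)*u[0]+(Y+.1225)*u[1];l=-(X-.5953)*.999-(Y+.1225)*.045
    j=(abs(l)<.021)&(Z>.056)&(Z<.066)&(s_>.07)&(s_<.26)
    # histogram along clamp x: jaw top then casing rim
    h,e=np.histogram(s_[j],np.arange(.07,.262,.004));print(n,"s(mm):n",{int(1000*a):int(k) for a,k in zip(e,h) if k})
    f=(abs(l)<.05)&(Z>.098)&(Z<.112)&(s_>.255)&(s_<.3);print("  fin l mm",(1000*l[f]).mean().round(1),f.sum())
    g=(abs(l)<.021)&(Z>.03)&(Z<.046)&(s_>.09)&(s_<.22)
    h,e=np.histogram(s_[g],np.arange(.09,.222,.004));print("  pad-level",{int(1000*a):int(k) for a,k in zip(e,h) if k})
E
python3 look.py p1
```

```text
time: 10.65
tcp_pos: [0.5929, -0.1211, 0.0783]
eef_rot: [[-0.001, -0.042, 0.999], [0.001, 0.999, 0.042], [-1.0, 0.001, -0.001]]
wrist_force: [-0.1, 0.0, 0.3]
width: 0.0855
time: 11.15
tcp_pos: [0.5966, -0.1238, 0.0825]
eef_rot: [[0.006, -0.042, 0.999], [-0.004, 0.999, 0.042], [-1.0, -0.004, 0.006]]
wrist_force: [-3.3, -3.2, 11.4]
width: 0.0388
t 11.15 w 0.0388 [ 0.5966 -0.1238  0.0825] [-3.3 -3.2 11.4]
scene s(mm):n {110: 7, 114: 17, 118: 24, 122: 26, 126: 20, 194: 30, 198: 14, 202: 1, 206: 3, 210: 1, 214: 2, 218: 1, 226: 2, 230: 1, 238: 3, 246: 3, 250: 14, 254: 17}
  fin l mm -3.1 115
  pad-level {110: 2, 114: 8, 118: 8, 122: 15, 126: 76, 130: 11, 134: 16, 138: 7, 146: 8, 150: 16, 154: 73, 194: 24, 198: 18, 202: 4, 214: 1}
top s(mm):n {110: 12, 114: 54, 118: 52, 122: 51, 126: 35, 150: 1, 194: 32, 198: 11, 250: 21, 254: 23}
  fin l mm -1.8 135
  pad-level {94: 1, 98: 1, 102: 1, 126: 24, 130: 13, 134: 15, 138: 15, 142: 17, 146: 5, 150: 10, 154: 17, 198: 14, 202: 9, 206: 2}
```

Pump 1 moved the jaw about 25 mm, so the pad face is now about 38 mm from the casing, with about 4 mm from casing to stop. Now pump 2.

```bash
python3 -m crank '[{"jaw":0.75,"tx":0,"ty":0,"tz":0,"twist":0},{"jaw":0.75,"tx":0,"ty":0,"tz":0,"twist":0},{"jaw":0.75,"tx":0,"ty":0,"tz":0,"twist":0},{"jaw":0.75,"tx":0,"ty":0,"tz":0,"twist":0},{"jaw":0.75,"tx":0,"ty":0,"tz":0,"twist":0},{"jaw":0.75,"tx":0,"ty":0,"tz":0,"twist":0},{"jaw":0.75,"tx":0,"ty":0,"tz":0,"twist":0}]' 30
python3 -m crank '[{"jaw":-0.2,"tx":0,"ty":0,"tz":0,"twist":0},{"jaw":-0.2,"tx":0,"ty":0,"tz":0,"twist":0},{"jaw":-0.2,"tx":0,"ty":0,"tz":0,"twist":0},{"jaw":-0.2,"tx":0,"ty":0,"tz":0,"twist":0},{"jaw":-0.2,"tx":0,"ty":0,"tz":0,"twist":0},{"jaw":-0.2,"tx":0,"ty":0,"tz":0,"twist":0}]' 30
python3 look.py p2
python3 -m crank '[{"jaw":0.75,"tx":0,"ty":0,"tz":0,"twist":0},{"jaw":0.75,"tx":0,"ty":0,"tz":0,"twist":0},{"jaw":0.75,"tx":0,"ty":0,"tz":0,"twist":0},{"jaw":0.75,"tx":0,"ty":0,"tz":0,"twist":0},{"jaw":0.75,"tx":0,"ty":0,"tz":0,"twist":0},{"jaw":0.75,"tx":0,"ty":0,"tz":0,"twist":0},{"jaw":0.75,"tx":0,"ty":0,"tz":0,"twist":0}]' 30
```

```text
time: 11.83
tcp_pos: [0.5942, -0.1218, 0.0781]
eef_rot: [[-0.0, -0.042, 0.999], [0.0, 0.999, 0.042], [-1.0, 0.0, -0.0]]
wrist_force: [0.9, 0.7, 0.2]
width: 0.075
time: 12.33
tcp_pos: [0.5956, -0.1238, 0.0806]
eef_rot: [[0.004, -0.042, 0.999], [-0.003, 0.999, 0.042], [-1.0, -0.004, 0.004]]
wrist_force: [-1.5, -4.1, 11.2]
width: 0.0389
t 12.3333 w 0.0389 [ 0.5956 -0.1238  0.0806] [-1.5 -4.1 11.2]
scene s(mm):n {134: 7, 138: 22, 142: 26, 146: 26, 150: 16, 194: 30, 198: 17, 202: 2, 206: 1, 210: 1, 214: 1, 218: 1, 222: 1, 226: 1, 230: 1, 234: 1, 238: 1, 242: 1, 246: 3, 250: 9, 254: 18}
  fin l mm -3.2 113
  pad-level {90: 3, 134: 1, 138: 9, 142: 5, 146: 15, 150: 76, 154: 14, 158: 13, 162: 11, 166: 1, 170: 8, 174: 14, 178: 32, 194: 17, 198: 21, 202: 3, 214: 2}
top s(mm):n {134: 15, 138: 50, 142: 54, 146: 49, 150: 30, 178: 1, 194: 31, 198: 12, 250: 21, 254: 23}
  fin l mm -1.9 133
  pad-level {90: 10, 94: 2, 98: 2, 102: 2, 106: 1, 110: 1, 118: 1, 122: 2, 126: 2, 150: 19, 154: 14, 158: 14, 162: 18, 166: 15, 170: 7, 174: 7, 178: 18, 198: 16, 202: 11, 206: 3}
time: 13.02
tcp_pos: [0.5942, -0.1218, 0.0779]
eef_rot: [[-0.0, -0.043, 0.999], [0.0, 0.999, 0.043], [-1.0, 0.0, -0.0]]
wrist_force: [-0.6, -0.1, 0.3]
width: 0.0748
```

View pics/scene_p2.png

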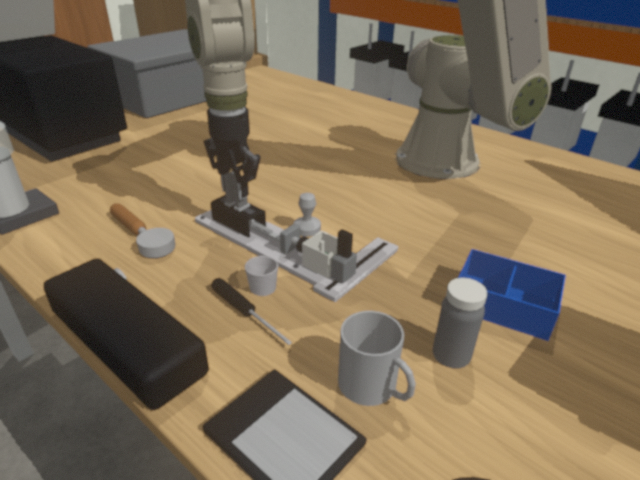

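Scene: the gripper is on the paddles at (238,190), the jaw (295,240) is close to the casing (322,250), and the stop is behind it (345,258). About 28 mm of advance remains, which I split into a partial pump and a final stroke.

```bash
python3 -m crank '[{"jaw":0.24,"tx":0,"ty":0,"tz":0,"twist":0},{"jaw":0.24,"tx":0,"ty":0,"tz":0,"twist":0},{"jaw":0.24,"tx":0,"ty":0,"tz":0,"twist":0},{"jaw":0.24,"tx":0,"ty":0,"tz":0,"twist":0},{"jaw":0.24,"tx":0,"ty":0,"tz":0,"twist":0},{"jaw":0.24,"tx":0,"ty":0,"tz":0,"twist":0}]' 30
python3 look.py p3
python3 -m crank '[{"jaw":0.75,"tx":0,"ty":0,"tz":0,"twist":0},{"jaw":0.75,"tx":0,"ty":0,"tz":0,"twist":0},{"jaw":0.75,"tx":0,"ty":0,"tz":0,"twist":0},{"jaw":0.75,"tx":0,"ty":0,"tz":0,"twist":0},{"jaw":0.75,"tx":0,"ty":0,"tz":0,"twist":0},{"jaw":0.75,"tx":0,"ty":0,"tz":0,"twist":0}]' 30
```

```text
time: 13.52
tcp_pos: [0.5951, -0.1238, 0.0798]
eef_rot: [[0.002, -0.041, 0.999], [-0.003, 0.999, 0.041], [-1.0, -0.003, 0.002]]
wrist_force: [-2.0, -3.9, 6.5]
width: 0.0529
t 13.5167 w 0.0529 [ 0.5951 -0.1238  0.0798] [-2.  -3.9  6.5]
scene s(mm):n {142: 3, 146: 19, 150: 27, 154: 26, 158: 23, 194: 30, 198: 12, 202: 1, 206: 2, 210: 2, 214: 1, 218: 3, 222: 1, 226: 1, 230: 1, 234: 1, 242: 2, 246: 4, 250: 13, 254: 15}
  fin l mm -2.9 114
  pad-level {90: 2, 94: 7, 98: 6, 102: 2, 142: 1, 146: 5, 150: 9, 154: 10, 158: 84, 162: 16, 166: 13, 170: 14, 174: 2, 178: 1, 182: 15, 190: 2, 194: 23, 198: 21, 202: 4, 206: 1, 210: 1}
top s(mm):n {142: 4, 146: 47, 150: 51, 154: 50, 158: 49, 194: 29, 198: 14, 250: 21, 254: 23}
  fin l mm -1.9 135
  pad-level {94: 6, 98: 6, 102: 4, 106: 1, 110: 2, 114: 1, 118: 2, 122: 1, 126: 1, 130: 2, 134: 1, 158: 10, 162: 19, 166: 18, 170: 13, 174: 12, 178: 11, 182: 5, 186: 16, 198: 12, 202: 10, 206: 2}
time: 14.12
tcp_pos: [0.5941, -0.1218, 0.0779]
eef_rot: [[-0.0, -0.042, 0.999], [0.0, 0.999, 0.042], [-1.0, 0.0, -0.0]]
wrist_force: [0.0, 0.3, 0.0]
width: 0.075
```

```bash
python3 -m crank '[{"jaw":0.4,"tx":0,"ty":0,"tz":0,"twist":0},{"jaw":0.3,"tx":0,"ty":0,"tz":0,"twist":0},{"jaw":0.25,"tx":0,"ty":0,"tz":0,"twist":0},{"jaw":0.2,"tx":0,"ty":0,"tz":0,"twist":0},{"jaw":0.17,"tx":0,"ty":0,"tz":0,"twist":0},{"jaw":0.17,"tx":0,"ty":0,"tz":0,"twist":0},{"jaw":0.17,"tx":0,"ty":0,"tz":0,"twist":0},{"jaw":0.17,"tx":0,"ty":0,"tz":0,"twist":0}]' 40
python3 look.py p4
```

```text
time: 14.78
tcp_pos: [0.5951, -0.1239, 0.0805]
eef_rot: [[0.003, -0.041, 0.999], [-0.004, 0.999, 0.041], [-1.0, -0.004, 0.003]]
wrist_force: [-2.7, -4.8, 9.9]
width: 0.05
t 14.7833 w 0.05 [ 0.5951 -0.1239  0.0805] [-2.7 -4.8  9.9]
scene s(mm):n {158: 8, 162: 25, 166: 26, 170: 28, 174: 10, 194: 3, 198: 39, 202: 4, 206: 1, 210: 3, 214: 2, 218: 1, 222: 1, 226: 1, 234: 1, 238: 2, 242: 1, 246: 2, 250: 1, 254: 18}
  fin l mm -2.9 116
  pad-level {90: 5, 94: 5, 98: 1, 102: 5, 106: 4, 110: 2, 114: 5, 158: 8, 162: 7, 166: 7, 170: 27, 174: 58, 178: 11, 198: 38, 202: 5, 206: 1, 210: 2}
top s(mm):n {158: 26, 162: 50, 166: 51, 170: 53, 174: 22, 198: 45, 254: 25}
  fin l mm -1.9 133
  pad-level {90: 7, 94: 8, 98: 3, 102: 7, 106: 2, 110: 3, 114: 6, 118: 1, 122: 6, 126: 2, 130: 1, 134: 1, 142: 1, 146: 1, 150: 1, 154: 7, 174: 19, 178: 11, 182: 14, 186: 19, 190: 5, 194: 4, 198: 8, 202: 6, 206: 7, 210: 1}
```

Now the casing has moved about 4 mm up to the stop and the pad is about 4–5 mm in. I'll close 5 mm more.

```bash
python3 -m crank '[{"jaw":0.14,"tx":0,"ty":0,"tz":0,"twist":0},{"jaw":0.11,"tx":0,"ty":0,"tz":0,"twist":0},{"jaw":0.08,"tx":0,"ty":0,"tz":0,"twist":0},{"jaw":0.05,"tx":0,"ty":0,"tz":0,"twist":0},{"jaw":0.05,"tx":0,"ty":0,"tz":0,"twist":0},{"jaw":0.05,"tx":0,"ty":0,"tz":0,"twist":0},{"jaw":0.05,"tx":0,"ty":0,"tz":0,"twist":0},{"jaw":0.05,"tx":0,"ty":0,"tz":0,"twist":0}]' 40
cat >> look.py <<'E'
    a=(abs(l)<.018)&(Z>.056)&(Z<.066);q=s_[a&(s_>.14)&(s_<.19)];r=s_[a&(s_>.19)&(s_<.215)]
    print("  jaw edges",np.percentile(q,[2,50,98]).round(4),"casing rear",np.percentile(r,[2,50]).round(4))
    if n=="scene": cv2.imwrite("pics/crop.png",cv2.resize(p[170:310,190:410,::-1],None,fx=3.5,fy=3.5,interpolation=cv2.INTER_CUBIC))
E
python3 look.py p5
```

```text
time: 15.55
tcp_pos: [0.5952, -0.1239, 0.0813]
eef_rot: [[0.003, -0.042, 0.999], [-0.004, 0.999, 0.042], [-1.0, -0.004, 0.003]]
wrist_force: [-4.8, -3.5, 15.2]
width: 0.045
t 15.55 w 0.045 [ 0.5952 -0.1239  0.0813] [-4.8 -3.5 15.2]
scene s(mm):n {162: 6, 166: 24, 170: 28, 174: 25, 178: 19, 194: 4, 198: 41, 202: 5, 206: 1, 210: 1, 222: 3, 230: 1, 234: 1, 238: 2, 242: 1, 246: 1, 250: 2, 254: 15}
  fin l mm -3.2 116
  pad-level {90: 6, 94: 4, 98: 3, 102: 1, 106: 6, 110: 3, 114: 2, 118: 5, 162: 1, 166: 10, 170: 10, 174: 16, 178: 57, 198: 33, 202: 8, 206: 1, 210: 3, 214: 1}
  jaw edges [0.1649 0.1731 0.1805] casing rear [0.1966 0.2007]
top s(mm):n {162: 18, 166: 51, 170: 47, 174: 55, 178: 34, 194: 3, 198: 45, 254: 24}
  fin l mm -1.9 134
  pad-level {90: 6, 94: 8, 102: 6, 106: 6, 110: 5, 114: 4, 118: 5, 122: 5, 126: 1, 130: 2, 138: 2, 142: 2, 146: 1, 154: 5, 158: 16, 162: 7, 178: 15, 182: 14, 186: 21, 190: 3, 194: 5, 198: 10, 202: 7, 206: 10, 210: 1}
  jaw edges [0.1649 0.1726 0.1801] casing rear [0.1959 0.2002]
```

View pics/crop.png

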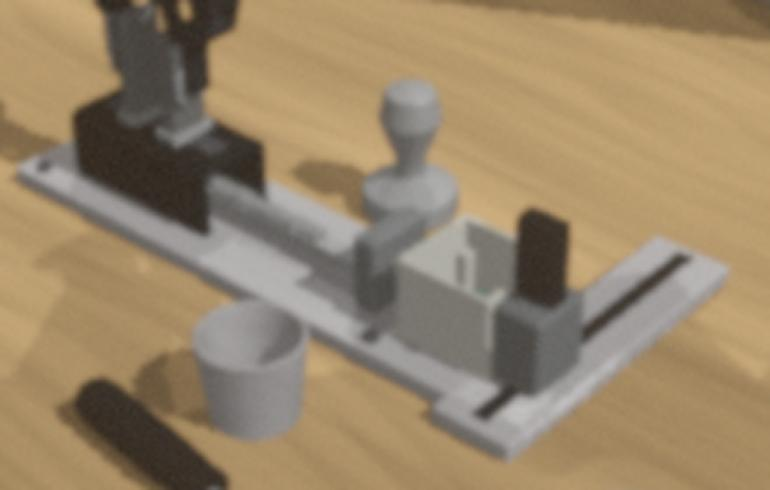

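The crop shows the jaw against the casing, and the casing upright against the grey stop at (540,335). Gap from jaw front to casing is about 18.5–19 mm against 28 mm at rest, so the pad is about 9–9.5 mm in. I'll hold briefly, recheck and hand in.

```bash
python3 -m crank '[{"jaw":0.05,"tx":0,"ty":0,"tz":0,"twist":0},{"jaw":0.05,"tx":0,"ty":0,"tz":0,"twist":0},{"jaw":0.05,"tx":0,"ty":0,"tz":0,"twist":0},{"jaw":0.05,"tx":0,"ty":0,"tz":0,"twist":0},{"jaw":0.05,"tx":0,"ty":0,"tz":0,"twist":0},{"jaw":0.05,"tx":0,"ty":0,"tz":0,"twist":0}]' 40
python3 look.py p6 | grep -E "edges|fin|t 1"; python3 -c "
from cell import arm
print(arm.close_job())"
```

```text
time: 16.15
tcp_pos: [0.5952, -0.1239, 0.0813]
eef_rot: [[0.003, -0.041, 0.999], [-0.004, 0.999, 0.041], [-1.0, -0.004, 0.003]]
wrist_force: [-4.8, -4.0, 15.5]
width: 0.0453
t 16.15 w 0.0453 [ 0.5952 -0.1239  0.0813] [-4.8 -4.  15.5]
  fin l mm -3.1 115
  jaw edges [0.1647 0.1729 0.1794] casing rear [0.1979 0.2005]
  fin l mm -1.9 132
  jaw edges [0.165  0.1725 0.1799] casing rear [0.1978 0.2004]
the job is handed in; nothing more can be done
None
```

The job is handed in at about 16 s on the clock, with the fingers still holding the paddles squeezed. The interface gave no verdict.

- **Stop:** I slid the stop along its track, then regripped it once because the cameras showed it 3–4 mm past the jaw's line. It ended about 2 mm off that line by the top camera and 3 mm by the scene camera; the limit is 6 mm.
- **Pumping:** I made two full squeezes and one partial one, letting the paddles open between them. The last stroke was in stages and stopped at a 45 mm opening.
- **Last checks:** The jaw stayed steady over a 0.5 s hold. The gap from jaw to casing puts the pad about 9–9.5 mm in (estimated to about ±1–2 mm). The casing looked upright, pushed about 4 mm back onto the stop.
- **Not measured:** The contact forces on the pad, stop and paddles were not read directly. I inferred them from the positions. I checked the other bench items only by eye in the pictures, where none had visibly moved.

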